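# Stop stirring and keep warm: set a hotplate stirrer

## Robot

A 6-joint arm with a two-finger parallel gripper is mounted at the origin on a cart in front of the work surface, level with it; the furniture and walls round the work are solid. World frame = base frame: x ahead of the robot, y to its left, z up, the work surface at z = 0. Lengths are in m, angles in rad, forces in N, time in s.
With the tool pointing down it reaches from about 0.35 to 0.775 m from the base axis. Payload 5.5 kg.
Tool frame: the origin (TCP) lies between the finger pads; the fingertips stand 8 mm ahead of it and the grasp point (between the pads) lies 11 mm behind it; z points along the fingers, y is the line along which they close (so a half turn about z gives the same grasp; the last joint's range is limited). The gripper opens to 85 mm and grips with 20 to 120 N. Pads are 22 mm wide; open, the fingers measure 114 mm over their backs; the gripper's body (76 mm by 85 mm) begins 54 mm behind the grasp point. The pads swing forward as they close: fully open they stand 13 mm farther back than shut.
Start: joints at [1.141, 0.313, 0.046, 1.304, 0, 1.431], TCP at [0.164, 0.551, 0.239] pointing down, gripper open.
Joint ranges: [-2.76, 2.76], [-0.86, 1.69], [-1.03, 1.26], [-2.2, 2.34], [-1.47, 1.5], [-3.14, 3.14]. Speed limits (rad/s): [2.57, 2.57, 3.14, 3.14, 3.14, 3.14].

## Interface

Orientations are given as a unit quaternion [w, x, y, z].
In Python, from workcell import env gives the robot as it stands.
- The arm moves only by the tool move_arm, never from a script. Its argument "moves" is one flat list of numbers, 5 for each row, row after row: the shift along the world's x, y, z in m, then the turn about the world's z in rad, then the finger opening in m, from 0 to 0.0854. A call has 1 to 12 rows; each row is the pose to reach, as a shift and turn from the pose commanded when the call began; what a row does not reach only later rows make up. A row lasts 1/12 s, in which the tool goes at most 41.7 mm and 7.16 degrees, less where a joint would pass 70% of its speed; a pose out of reach is approached as far as the arm can. A call with a gripper value outside its range is refused whole. The fingers move at their own pace and stop on an object; "newtons" is the grip in N (left out, the last holds). Time passes only in rows, so rows that repeat a pose let the fingers close. It gives the time, the measured TCP pose, the force, the opening and the grip force at its end, in the units of the state.
- env.get_state(): the state, without advancing time (a new reading comes with each control period).
- env.read_camera(name): name is "scene" or "side" or "wrist"; returns a dict with "pixels" (384x512x3 uint8, red, green, blue), "camera_matrix" (3x3 intrinsics, pixels), "distortion" ([k1, k2, p1, p2, k3] as OpenCV has them; the pictures are not rectified), "rvec" (rotation vector, rad) and "tvec" (3), from world to camera coordinates, as OpenCV has them. Camera axes: x right, y down, z forward; pixel columns grow to the right and rows downward; lengths in m; the calibration is good to about 2 mm. A picture is of the moment at which its call begins. There is no depth.
- env.hand_in(): hands the job in; it is judged then, once.
The state is a dict: "clock": time; "joint_pos": joint angles; "qvel": joint speeds; "tau": joint torques, N m; "tcp_pos": TCP position; "orientation": TCP orientation; "wrist_force": force on the tool from outside, world axes, zero at the start; "ft_torque": the same for the moment, N m; "finger_gap": finger opening in m; "grip_force": force on a finger pad.
Only numpy, scipy, OpenCV 4.12 (cv2) and the standard library are available. Lean on these libraries where they do the work, as an engineer would, in place of code of your own. Each camera call takes 0.05 s, during which the arm holds its last target. There are 200 camera calls.

## Task

The beaker on the hotplate stirrer now has to settle while it is kept hot: turn the round stirring knob fully anticlockwise to its off stop, and set the heat selector (the bar-handled knob) to its four-dot mark without turning it past that mark. The selector only turns while it is pushed in, and must be left sprung back out in its notch. Leave the beaker standing where it is.

Things in the scene. Friction and masses are not known exactly. Their poses are not given: they have to be found in the camera images.
- hotplate: White hotplate stirrer, 225 deep x 172 wide x 91 mm high, fixed on the worktop. Origin: centre of its underside; x points to its back, y to its left, z up. Its front panel slopes at 30 degrees to the horizontal, facing forward and up, and carries two black knobs: stirring knob left, heat selector right. The round aluminium plate, 136 mm across, is centred at (33, 0) mm, top at z = 91 mm.
- panel_mid (a point): Middle of the sloping panel's surface. x uphill, y to the stirrer's left, z out of the panel (the knobs' axis direction). Stirring knob's axis at y = +42 mm, heat selector's at y = -42 mm. Scale round the heat selector, clockwise: a ring (off) 120 degrees anticlockwise of uphill, then groups of one to six dots, 40 degrees apart; four dots lie 40 degrees clockwise of uphill.
- heat_grip (a point): Point on the heat selector's axis in the middle of its grip bar, 28 mm above the panel when the knob is out. The bar is 46 long x 14 wide x 24 mm high, its top 10 mm above this point, on a round skirt (51 mm across, top face 14 mm below this point) that turns and slides with it. The frame turns with the knob: x along the bar to its pointing end (white line), z out of the panel.
- heat (a joint): Angle of the heat selector, rad, clockwise as seen looking at the panel: 0 off (ring), then 0.698 per mark: one dot 0.698, two 1.396, three 2.094, four 2.793, five 3.491, six 4.189 (stop). Locked by a notch at each mark, with 2 to 3 degrees of play, unless the knob is pushed in by 6 mm or more. Starts between off and one dot or so.
- heat_push (a joint): How far the heat selector is pushed in towards the panel, m: 0 out (in its notch), 0.0075 fully in. Spring of about 6 N at 0 to 12 N fully in, then a hard stop. Let go within about 12 degrees of a mark it springs out into that notch; midway between two marks it can stay in, and it may have been left so at the start.
- stir_grip (a point): Point on the stirring knob's axis, 18 mm above the panel. The knob is round and fluted, 36 to 38 mm across where it is gripped, its top 10 mm above this point; the panel is 18 mm below it. The frame turns with the knob: x towards its white pointer line, z out of the panel.
- stir (a joint): Angle of the stirring knob, rad, clockwise as seen looking at the panel: 0 at the anticlockwise off stop (ring mark, 135 degrees anticlockwise of uphill), 4.71 fastest. Turns smoothly with light friction (0.04 N m) and stays where it is left.
- beaker: Glass beaker, 52 mm across, 69 mm high, loose, standing on the plate. Origin: centre of its underside, z up.
There are look-alikes about, which are no part of the job. What is shaped like the beaker but orange or red is not meant.

How it is judged:
At the end, for the whole second after the job is handed in: The heat selector rests at the four-dot mark (within 0.1 rad) and has sprung out into its notch (pushed in by less than 1.5 mm), the stirring knob is at its anticlockwise off stop (within 0.08 rad), and the beaker stands upright and still within 12 mm of where it stood (value of joint heat between 2.69 and 2.89 rad and value of joint heat_push below 0.0015 m and value of joint stir below 0.08 rad and distance of beaker from where it was at the start of the episode below 0.012 m and angle between beaker's own z axis and vertical below 0.1 rad and linear speed of beaker below 0.02 m/s); the robot touches nothing.
It fails at once if the heat selector is turned past the four-dot mark (half way to five dots or more) (value of joint heat above 3.14 rad).
It fails at once if the heat selector is forced round over its notches without being pushed in ((value of joint heat between 0.209 and 0.489 rad and value of joint heat_push below 0.002 m) or (value of joint heat between 0.908 and 1.187 rad and value of joint heat_push below 0.002 m) or (value of joint heat between 1.606 and 1.885 rad and value of joint heat_push below 0.002 m) or (value of joint heat between 2.304 and 2.583 rad and value of joint heat_push below 0.002 m) or (value of joint heat between 3.002 and 3.281 rad and value of joint heat_push below 0.002 m)).
It fails at once if the beaker is shoved (over 25 mm) or tipped (distance of beaker from where it was at the start of the episode above 0.025 m or angle between beaker's own z axis and vertical above 0.35 rad).
It also fails if it takes over 64 s, if anything falls off the work surface, if the arm or the gripper's body presses on something with over 40 N, if the wrist force passes 120 N, or if a joint passes its speed limit or range.

## Working session

There is one attempt and no reset: what is moved stays moved. The work goes in short steps, Python scripts to look and compute and a tool call to move; the robot and the scene stay as the last step left them, time stands still between calls to the robot, and variables do not carry over. Pictures are saved under pics/ and viewed, at most 10 in all, crops included, and the job is handed in when it is done.

Besides the shell and the picture viewer there is one more tool, called as name(argument=value, ...), one argument or row to a line, values as JSON. move_arm: Moves the arm, as the interface text tells. Its arguments: {"type":"object","properties":{"moves":{"type":"array"},"newtons":{"type":"number"}},"required":["moves"]}

```bash
ls; mkdir -p pics; cat > h.py <<'E'
import numpy as np, cv2, pickle
from workcell import env
def cam(n, save=None):
    c=env.read_camera(n)
    if save:
        cv2.imwrite(f'pics/{save}.png', c['pixels'][:,:,::-1]); pickle.dump(c,open(f'pics/{save}.pkl','wb'))
    return c
def ray(c,uv):
    K,d=np.array(c['camera_matrix']),np.array(c['distortion'])
    p=cv2.undistortPoints(np.array(uv,float).reshape(-1,1,2),K,d).reshape(-1,2)
    R=cv2.Rodrigues(np.array(c['rvec'],float))[0]; t=np.array(c['tvec'],float).ravel()
    D=np.c_[p,np.ones(len(p))]@R; D/=np.linalg.norm(D,axis=1)[:,None]
    return -R.T@t,D
def onz(c,uv,z):
    o,D=ray(c,uv); return o+D*((z-o[2])/D[:,2])[:,None]
def tri(cs,uvs):
    A=np.zeros((3,3));b=np.zeros(3);L=[]
    for c,uv in zip(cs,uvs):
        o,D=ray(c,[uv]);M=np.eye(3)-np.outer(D[0],D[0]);A+=M;b+=M@o;L.append((o,M))
    x=np.linalg.solve(A,b); return x,[np.linalg.norm(M@(x-o)) for o,M in L]
def proj(c,P):
    return cv2.projectPoints(np.array(P,float).reshape(-1,1,3),np.array(c['rvec'],float),np.array(c['tvec'],float),np.array(c['camera_matrix']),np.array(c['distortion']))[0].reshape(-1,2)
E
python3 - <<'E'
from h import *
for n in ['scene','side','wrist']:
    c=cam(n,n+'0'); print(n,ray(c,[[256,192]]), c['camera_matrix'][0][0])
a=[cv2.imread(f'pics/{n}0.png') for n in ['scene','side']]
s=env.get_state(); print(s)
E
```

```text
pics
scene (array([-0.23743311, -0.00388482,  0.60469247]), array([[ 0.72647535, -0.44676501, -0.52214423]])) 385.0737335953803
side (array([0.28101693, 0.39458628, 0.51164752]), array([[ 0.17914421, -0.8764256 , -0.44697373]])) 402.08921277548455
wrist (array([0.09593461, 0.57124428, 0.37303937]), array([[ 0.26309088, -0.08237654, -0.96124778]])) 291.44482218241455
{'clock': 0.15, 'joint_pos': array([ 1.14143767e+00,  3.13882647e-01,  4.52259937e-02,  1.30360488e+00,
       -2.67394124e-05,  1.43127764e+00]), 'qvel': array([-0.00069994, -0.00168963,  0.00229096,  0.00167516, -0.00013339,
       -0.00041396]), 'tau': array([ 1.71029482e-03, -4.81065309e+01,  2.98814481e+01,  1.40309305e-02,
       -1.29922801e-04,  8.26391584e-06]), 'tcp_pos': array([0.16414614, 0.55067501, 0.23857685]), 'orientation': array([-1.92749871e-04,  1.44413205e-01,  9.89517200e-01, -7.06919166e-04]), 'wrist_force': array([-0.05496149, -0.14405937, -0.37605897]), 'ft_torque': array([-0.08581123,  0.00490656,  0.01497801]), 'grip_force': 0.0, 'finger_gap': 0.0853080683455942}
```

View pics/scene0.png

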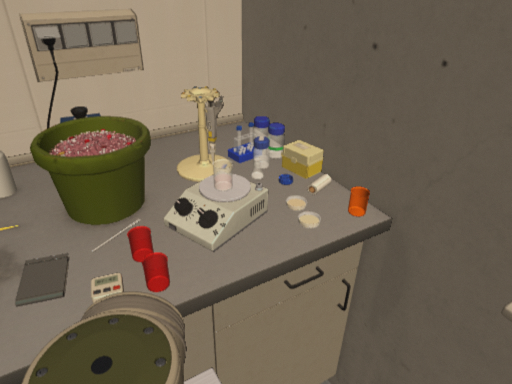

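View pics/side0.png

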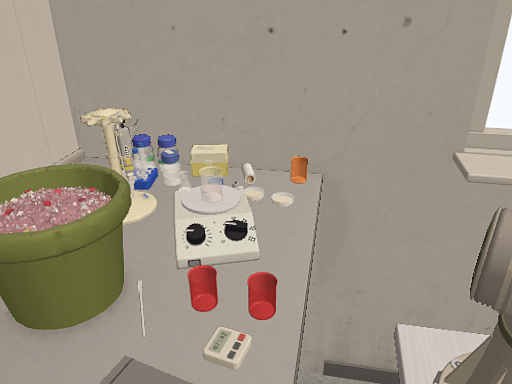

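Scene view: the white stirrer is at about (218,208), with its knobs at (183,206) and (208,219) and the clear beaker at (223,175). Side view: the left (stirring) knob is at (196,235), the right (heat) knob at (236,230) and the beaker at (211,185). The front faces the side camera. I'll zoom in on both.

```bash
python3 - <<'E'
from h import *
a=cv2.imread('pics/scene0.png')[150:250,155:280]; b=cv2.imread('pics/side0.png')[160:275,165:265]
f=lambda im:cv2.resize(im,None,fx=4,fy=4,interpolation=cv2.INTER_CUBIC)
A,B=f(a),f(b); H=max(A.shape[0],B.shape[0])
P=lambda m:cv2.copyMakeBorder(m,0,H-m.shape[0],0,0,cv2.BORDER_CONSTANT)
cv2.imwrite('pics/zoom1.png',np.hstack([P(A),P(B)])[:, :])
print(np.hstack([P(A),P(B)]).shape)
im=cv2.imread('pics/wrist0.png'); 
import pickle
for n,c in (('scene',(155,150,280,250)),('side',(165,160,265,275))):
    C=pickle.load(open(f'pics/{n}0.pkl','rb')); g=C['pixels'].max(2); m=np.zeros_like(g); m[c[1]:c[3],c[0]:c[2]]=(g[c[1]:c[3],c[0]:c[2]]<45)
    k,l,s,ce=cv2.connectedComponentsWithStats(m)
    print(n,[(s[i].tolist(),ce[i].round(1).tolist()) for i in range(1,k) if s[i][4]>30])
S=[pickle.load(open(f'pics/{n}0.pkl','rb')) for n in ('scene','side')]
print(tri(S,[(183,206.5),(196,235)]),tri(S,[(208,219),(236,230)]))
E
```

```text
(460, 900, 3)
scene [([175, 199, 17, 16, 181], [183.1, 206.7]), ([199, 211, 18, 16, 204], [207.4, 218.8])]
side [([225, 220, 22, 20, 287], [235.6, 229.9]), ([187, 224, 18, 20, 268], [195.5, 234.1])]
(array([ 0.54458677, -0.26971024,  0.06289024]), [np.float64(0.0010899247617699847), np.float64(0.0010899247617699663)]) (array([ 0.4671184 , -0.3029026 ,  0.06233412]), [np.float64(0.00020912104782681436), np.float64(0.00020912104782695062)])
```

View pics/zoom1.png

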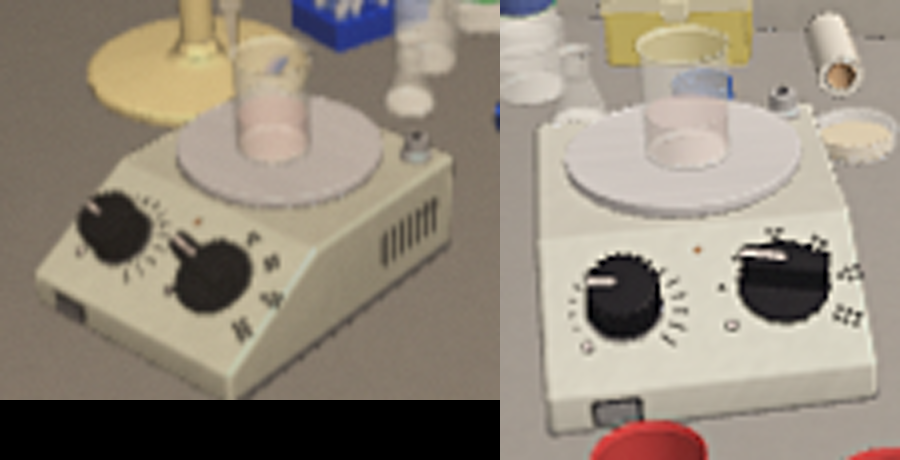

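```bash
python3 - <<'E'
from h import *
S=[pickle.load(open(f'pics/{n}0.pkl','rb')) for n in ('scene','side')]
for n,a,b in (('pot rim',(95,142),(45,205)),('pot foot',(100,205),(72,310)),('beaker top',(223,165),(211,171)),('flower top',(203,93),(108,116)),('stand foot',(205,165),(130,207))):
    print(n,tri(S,[a,b]))
x,y=np.array([.39,-.92]),np.array([.92,.39])
# path check: project TCP path points in side view
print(proj(S[0],[[.164+.336*t,.551-.751*t,.3] for t in (0,.25,.5,.75,1)]))
E
```

```text
pot rim (array([ 0.75975591, -0.12491329,  0.18731798]), [np.float64(0.00024048993010590365), np.float64(0.0002404899301059862)])
pot foot (array([ 0.73724002, -0.09422982, -0.00154723]), [np.float64(0.013778885157620832), np.float64(0.013778885157620874)])
beaker top (array([ 0.54063682, -0.38328488,  0.15625482]), [np.float64(0.0012549251548307952), np.float64(0.0012549251548308884)])
flower top (array([ 0.81898958, -0.45960346,  0.24966332]), [np.float64(0.0017365260879382016), np.float64(0.0017365260879382484)])
stand foot (array([ 0.78868639, -0.43869462,  0.01986383]), [np.float64(0.007193591853891546), np.float64(0.0071935918538914585)])
[[-1043.75572826   604.72216574]
 [ -373.20225998   337.92368284]
 [  -96.9086506    227.88529756]
 [   54.11451014   167.71089318]
 [  149.36664326   129.74830839]]
```

move_arm(
  moves=[0.26,-0.45,0.06,0,0.0854,0.26,-0.45,0.06,0,0.0854,0.26,-0.45,0.06,0,0.0854,0.26,-0.45,0.06,0,0.0854,0.26,-0.45,0.06,0,0.0854,0.26,-0.45,0.06,0,0.0854,0.26,-0.45,0.06,0,0.0854,0.26,-0.45,0.06,0,0.0854,0.26,-0.45,0.06,0,0.0854,0.26,-0.45,0.06,0,0.0854,0.26,-0.45,0.06,0,0.0854,0.26,-0.45,0.06,0,0.0854],
)

```text
clock: 1.15
tcp_pos: [0.4132, 0.119, 0.2969]
orientation: [0.0, 0.144, 0.99, 0.0]
wrist_force: [0.8, 0.3, -0.6]
finger_gap: 0.0857
grip_force: 0.0
```

move_arm(
  moves=[0.06,-0.38,-0.03,0,0.0854,0.06,-0.38,-0.03,0,0.0854,0.06,-0.38,-0.03,0,0.0854,0.06,-0.38,-0.03,0,0.0854,0.06,-0.38,-0.03,0,0.0854,0.06,-0.38,-0.03,0,0.0854,0.06,-0.38,-0.03,0,0.0854,0.06,-0.38,-0.03,0,0.0854,0.06,-0.38,-0.03,0,0.0854,0.06,-0.38,-0.03,0,0.0854,0.06,-0.38,-0.03,0,0.0854,0.06,-0.38,-0.03,0,0.0854],
)

```text
clock: 2.15
tcp_pos: [0.4723, -0.259, 0.2659]
orientation: [-0.001, 0.145, 0.989, 0.001]
wrist_force: [-0.5, -0.1, -0.5]
finger_gap: 0.0854
grip_force: 0.0
```

```bash
python3 - <<'E'
from h import *
c=cam('wrist','wrist1'); s=env.get_state(); print(s['tcp_pos'],s['joint_pos'],s['orientation'],s['clock'])
cv2.imwrite('pics/wrist1v.png',cv2.resize(c['pixels'][:,:,::-1],(800,600),interpolation=cv2.INTER_CUBIC))
E
```

```text
[ 0.47239256 -0.25810835  0.26636365] [-6.49525044e-01  2.36584928e-01  9.08166712e-03  1.34493628e+00
  5.36843764e-04 -3.59744109e-01] [-5.89415656e-04  1.44384210e-01  9.89521325e-01  6.32199900e-04] 2.2
```

View pics/wrist1v.png

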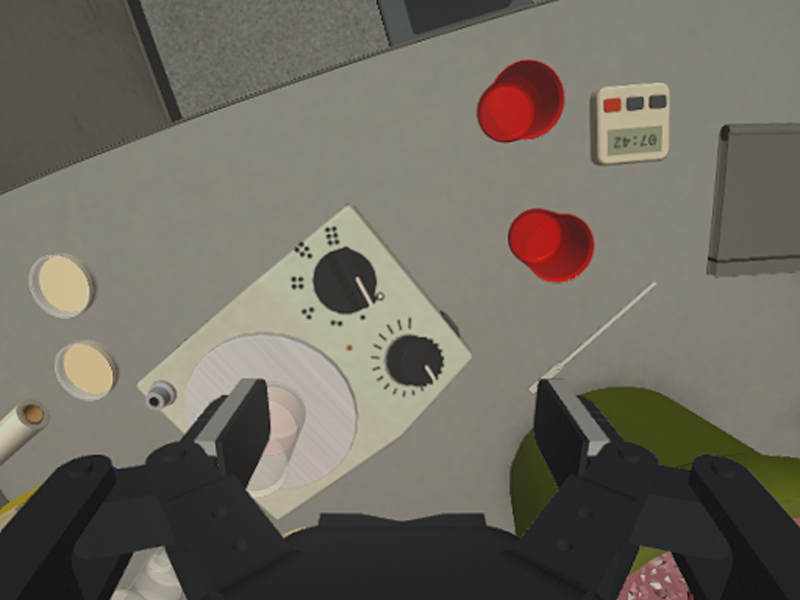

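Wrist view (800 px scale): the heat knob is at (345,280), its white line ending at (375,300) between the ring (379,296) and one dot (362,318). The stir knob is at (414,360) with its pointer at (432,378), and there is a lamp dot at (349,348). Next I'll measure the panel plane and axes from the lamp and the scale marks.

```bash
python3 - <<'E'
from h import *
S,D,W=[pickle.load(open(f'pics/{n}.pkl','rb')) for n in ('scene0','side0','wrist1')]
def lamp(c,u,v,r=4):
    p=c['pixels'].astype(float); w=np.zeros(p.shape[:2]); sl=np.s_[v-r:v+r+1,u-r:u+r+1]
    q=p[sl]; w=np.clip((q[...,0]-q[...,2])-np.median(q[...,0]-q[...,2])-8,0,None); yy,xx=np.mgrid[v-r:v+r+1,u-r:u+r+1]
    return (w*xx).sum()/w.sum(),(w*yy).sum()/w.sum()
L=[lamp(S,204,205),lamp(D,214,222),lamp(W,223,223)]; print('lamp px',np.round(L,1))
P,e=tri([S,D,W],L); print('lamp',P.round(4),e)
a=W['pixels']; g=a.max(2)
m=np.zeros_like(g); m[160:260,180:290]=g[160:260,180:290]<60
k,l,s,ce=cv2.connectedComponentsWithStats(m)
b=[(s[i],ce[i],i) for i in range(1,k) if s[i][4]>250]; print('blobs',[(x[0].tolist(),x[1].round(1)) for x in b])
yaw=np.deg2rad(23.2)
for yawd in (22,23.2,24.5):
    yaw=np.deg2rad(yawd); y=np.array([np.cos(yaw),np.sin(yaw),0]); xh=np.array([y[1],-y[0],0]); x=xh*np.cos(np.pi/6)+[0,0,.5]; n=np.cross(x,y)
    def pan(c,uv,h=0):
        o,d=ray(c,uv); X=o+d*(((P+n*h-o)@n)/(d@n))[:,None]-P; return np.c_[X@x,X@y]*1000
    dots=np.array([(332,236),(302,249),(297,283),(308,313),(336,323),(362,318),(379,296)])*.64
    q=pan(W,dots); 
    A=np.c_[2*q,np.ones(7)]; sol=np.linalg.lstsq(A,(q**2).sum(1),rcond=None)[0]; c0=sol[:2]; d=q-c0
    print(yawd,'heat centre',c0.round(1),'r',np.linalg.norm(d,axis=1).round(1),'ang cw of uphill',np.rad2deg(np.arctan2(-d[:,1],d[:,0])).round(0))
z=cv2.resize(a[165:265,180:290,::-1],None,fx=6,fy=6,interpolation=cv2.INTER_CUBIC); cv2.imwrite('pics/zoom2.png',z[:600,:800])
print(P[2])
E
```

```text
lamp px [[203.8 204.9]
 [213.9 222. ]
 [223.3 222.1]]
lamp [ 0.5195 -0.3157  0.0687] [np.float64(0.0002112351768121231), np.float64(0.00038029971099455627), np.float64(0.0005380163913688365)]
blobs [([201, 160, 40, 40, 1190], array([219.7, 179.3])), ([248, 215, 36, 32, 848], array([264.5, 230.2]))]
22 heat centre [-30.  -43.9] r [34.3 36.8 33.3 36.3 34.4 35.5 35.3] ang cw of uphill [ 122.   79.   35.   -5.  -43.  -79. -117.]
23.2 heat centre [-30.9 -43.4] r [34.4 36.8 33.2 36.3 34.4 35.5 35.2] ang cw of uphill [ 123.   80.   36.   -4.  -42.  -78. -116.]
24.5 heat centre [-31.9 -42.7] r [34.5 36.8 33.2 36.3 34.5 35.6 35.2] ang cw of uphill [ 125.   82.   37.   -3.  -41.  -77. -115.]
0.06866112661388091
```

View pics/zoom2.png

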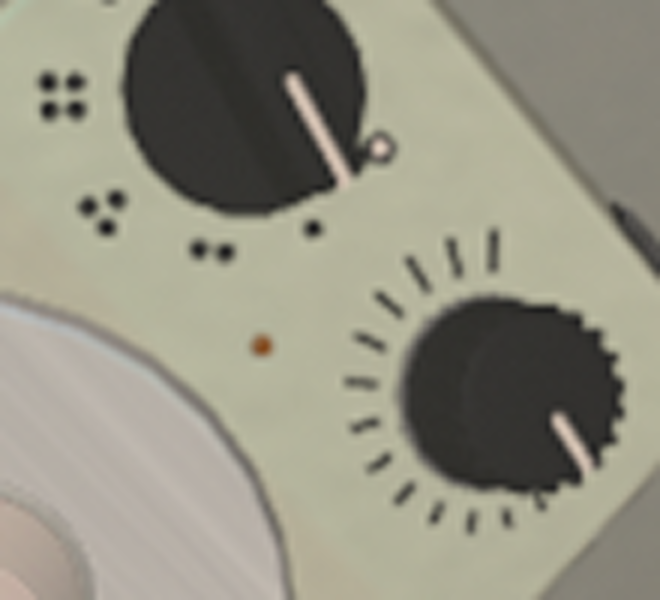

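Zoom: the heat line runs (292,78)→(345,180), just short of the ring-to-one-dot gap. The stir pointer runs (558,417)→(590,468). I'll convert both to panel angles.

```bash
cat >> h.py <<'E'
yaw=np.deg2rad(23.2); y=np.array([np.cos(yaw),np.sin(yaw),0]); xh=np.array([y[1],-y[0],0]); x=xh*np.cos(np.pi/6)+np.array([0,0,.5]); n=np.cross(x,y)
mid=np.array([.509,-.2911,.0532]); HB=mid-.0425*y; SB=mid+.042*y
def pan(c,uv,h,B):
    o,d=ray(c,uv); X=o+d*(((B+n*h-o)@n)/(d@n))[:,None]-B; return np.c_[X@x,X@y]*1000
def ang(d): return np.rad2deg(np.arctan2(-d[...,1],d[...,0]))
E
python3 - <<'E'
from h import *
W=pickle.load(open('pics/wrist1.pkl','rb'))
f=lambda p:(np.array(p,float)+.5)/6-.5+[180,165]
for B,hs,pts,off in ((HB,(.038,.0305),[(292,78),(345,180)],120),(SB,(.028,),[(558,417),(590,468)],135)):
  for h in hs:
    q=pan(W,f(pts),h,B); print(h,q.round(1),'line',ang(q[1]-q[0]).round(1),'ends',ang(q).round(1),'joint deg',(ang(q[1]-q[0])+off).round(1))
th=np.deg2rad(-100);b=np.cos(th)*x-np.sin(th)*y
print('HB',HB,'grip',HB+.028*n,'SB',SB,'sgrip',SB+.018*n, x,y,n)
for t in (-100,-80,-60,-40,-20,0,20,40): 
    t_=np.deg2rad(t); b=np.cos(t_)*x-np.sin(t_)*y; print(t,'bar world yaw',np.rad2deg(np.arctan2(b[1],b[0])).round(1),b.round(2))
E
```

```text
0.038 [[ 0.2  3. ]
 [ 5.7 23.6]] line -75.3 ends [-85.4 -76.5] joint deg 44.7
0.0305 [[-2.1  3.8]
 [ 3.4 24.9]] line -75.3 ends [-118.7  -82.1] joint deg 44.7
0.028 [[ 2.4  5.6]
 [ 4.6 18.1]] line -80.3 ends [-66.5 -75.8] joint deg 54.7
HB [ 0.46993675 -0.30784253  0.0532    ] grip [ 0.46442156 -0.29497464  0.07744871] SB [ 0.54760368 -0.27455444  0.0532    ] sgrip [ 0.54405821 -0.26628222  0.06878846] [ 0.3411637  -0.79599455  0.5       ] [0.91913534 0.39394191 0.        ] [-0.19697095  0.45956767  0.8660254 ]
-100 bar world yaw 31.9 [ 0.85  0.53 -0.09]
-80 bar world yaw 14.5 [0.96 0.25 0.09]
-60 bar world yaw -3.4 [ 0.97 -0.06  0.25]
-40 bar world yaw -22.7 [ 0.85 -0.36  0.38]
-20 bar world yaw -44.0 [ 0.63 -0.61  0.47]
0 bar world yaw -66.8 [ 0.34 -0.8   0.5 ]
20 bar world yaw -89.6 [ 0.01 -0.88  0.47]
40 bar world yaw -110.9 [-0.33 -0.86  0.38]
```

Heat reads about one dot and out (θ≈-78°). Stir is about 55-60° from its stop. Stirring knob first: I'll go above it with the closing line at yaw ≈ -7°.

move_arm(
  moves=[0.071,-0.007,-0.1,-1.4,0.06,0.071,-0.007,-0.1,-1.4,0.06,0.071,-0.007,-0.1,-1.4,0.06,0.071,-0.007,-0.1,-1.4,0.06,0.071,-0.007,-0.1,-1.4,0.06,0.071,-0.007,-0.1,-1.4,0.06,0.071,-0.007,-0.1,-1.4,0.06,0.071,-0.007,-0.1,-1.4,0.06,0.071,-0.007,-0.1,-1.4,0.06,0.071,-0.007,-0.1,-1.4,0.06,0.071,-0.007,-0.1,-1.4,0.06,0.071,-0.007,-0.1,-1.4,0.06],
)

```text
clock: 3.2
tcp_pos: [0.5439, -0.2636, 0.1675]
orientation: [0.0, 0.749, 0.663, 0.0]
wrist_force: [-0.1, 0.2, 1.1]
finger_gap: 0.0599
grip_force: 0.0
```

```bash
cat >> h.py <<'E'
def st():
    s=env.get_state(); w,a,b,c=s['orientation']; R=cv2.Rodrigues(np.zeros(3))[0]
    from scipy.spatial.transform import Rotation as T
    Y=T.from_quat([a,b,c,w]).as_matrix()[:,1]; p=np.array(s['tcp_pos'])
    print('t',round(s['clock'],2),'tcp',p.round(4),'psi',np.rad2deg(np.arctan2(Y[1],Y[0])).round(1),'F',np.round(s['wrist_force'],1),'T',np.round(s['ft_torque'],2),'gap',round(s['finger_gap'],4),'grip',round(s['grip_force'],1),'J',np.round(s['joint_pos'],2))
    for B,N in ((HB,'heat'),(SB,'stir')):
        d=p-B; print('  rel',N,'x,y,n mm',(np.array([d@x,d@y,d@n])*1000).round(1))
    return s
E
python3 -c "
from h import *
st()"
```

```text
t 3.2 tcp [ 0.5439 -0.2636  0.1675] psi -7.0 F [-0.1  0.2  1.1] T [ 0.01  0.01 -0.02] gap 0.0599 grip 0.0 J [-0.58  0.4  -0.01  1.16  0.    1.11]
  rel heat x,y,n mm [ 47.2  85.4 104.8]
  rel stir x,y,n mm [ 47.2   0.9 104.8]
```

move_arm(
  moves=[0,-0.001,-0.04,0,0.06,0,-0.001,-0.075,0,0.06,0,-0.001,-0.098,0,0.06,0,-0.001,-0.098,0,0.06,0,-0.001,-0.098,0,0.03,0,-0.001,-0.098,0,0.03,0,-0.001,-0.098,0,0.03,0,-0.001,-0.098,0,0.03,0,-0.001,-0.098,0,0.03,0,-0.001,-0.098,0,0.03],
  newtons=25,
)

```text
clock: 4.03
tcp_pos: [0.5464, -0.2663, 0.0714]
orientation: [0.002, 0.747, 0.665, 0.002]
wrist_force: [3.2, 5.0, -1.0]
finger_gap: 0.0376
grip_force: 24.5
```

```bash
python3 -c "
from h import *
st()"
```

```text
t 4.03 tcp [ 0.5464 -0.2663  0.0714] psi -6.7 F [ 3.2  5.  -1. ] T [ 0.83 -1.13  0.14] gap 0.0376 grip 24.5 J [-0.59  0.47 -0.15  0.95  0.    1.1 ]
  rel heat x,y,n mm [ 2.1 86.7 19.8]
  rel stir x,y,n mm [ 2.1  2.2 19.8]
```

Gripped at a 37.6 mm gap, which matches the knob diameter. Turning anticlockwise.

move_arm(
  moves=[0.002,0,0,0.11,0.03,0.002,0,0,0.22,0.03,0.002,0,0,0.33,0.03,0.002,0,0,0.44,0.03,0.002,0,0,0.55,0.03,0.002,0,0,0.66,0.03,0.002,0,0,0.77,0.03,0.002,0,0,0.88,0.03,0.002,0,0,0.99,0.03,0.002,0,0,1.05,0.03,0.002,0,0,1.05,0.03],
)

```text
clock: 4.95
tcp_pos: [0.5431, -0.2675, 0.0726]
orientation: [-0.002, 0.314, 0.949, -0.003]
wrist_force: [-12.0, 3.7, 15.0]
finger_gap: 0.0354
grip_force: 55.2
```

```bash
python3 -c "
from h import *
st()"
```

```text
t 4.95 tcp [ 0.5431 -0.2675  0.0726] psi 53.4 F [-12.    3.7  15. ] T [-0.48  3.23 -0.7 ] gap 0.0354 grip 55.2 J [-0.59  0.47 -0.15  0.96 -0.01  0.05]
  rel heat x,y,n mm [ 2.6 83.1 21. ]
  rel stir x,y,n mm [ 2.6 -1.4 21. ]
```

move_arm(
  moves=[0,0,0,0,0.06,0,0,0,0,0.06,0,0,0.04,0,0.06,0,0,0.08,0,0.06,-0.02,0,0.12,0.12,0.06,-0.05,0.01,0.16,0.24,0.06,-0.07,0.01,0.19,0.35,0.06,-0.07,0.01,0.19,0.35,0.06,-0.07,0.01,0.19,0.35,0.06],
)

```text
clock: 5.7
tcp_pos: [0.4765, -0.2583, 0.2639]
orientation: [0.004, 0.145, 0.989, -0.002]
wrist_force: [0.7, -0.2, -0.3]
finger_gap: 0.0596
grip_force: 0.0
```

```bash
python3 - <<'E'
from h import *
st()
c=cam('wrist','wrist2'); ctr=proj(c,[mid])[0].astype(int); print(ctr)
u,v=ctr-[65,50]; z=cv2.resize(c['pixels'][v:v+100,u:u+130,::-1],None,fx=6,fy=6,interpolation=cv2.INTER_CUBIC); cv2.imwrite('pics/zoom3.png',z); print(u,v)
E
```

```text
t 5.7 tcp [ 0.4765 -0.2583  0.2639] psi 73.3 F [ 0.7 -0.2 -0.3] T [-0.02 -0.04 -0.02] gap 0.0596 grip 0.0 J [-0.64  0.24  0.    1.33 -0.   -0.35]
  rel heat x,y,n mm [ 68.2  25.6 204. ]
  rel stir x,y,n mm [ 68.2 -58.9 204. ]
[239 200]
174 150
```

View pics/zoom3.png

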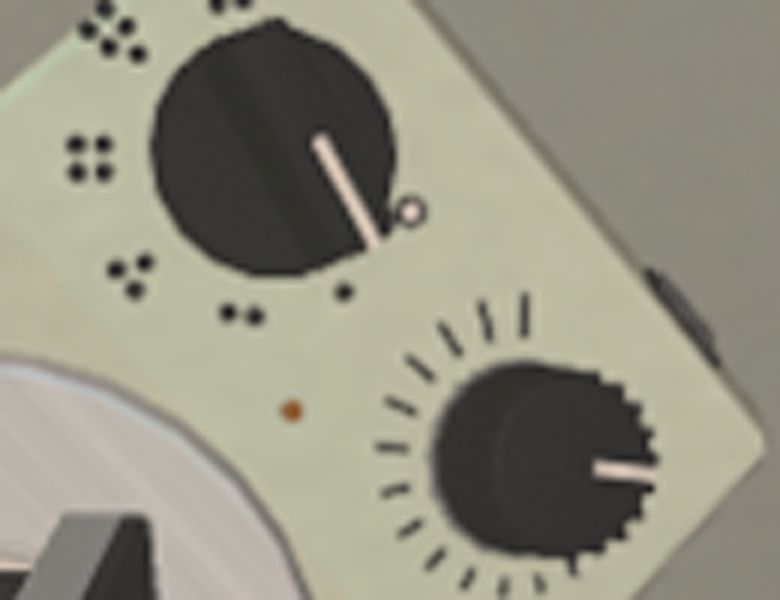

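The stir pointer now runs (597,466)→(653,474). The heat line is unchanged, (320,140)→(375,245).

```bash
python3 - <<'E'
from h import *
W=pickle.load(open('pics/wrist2.pkl','rb'))
f=lambda p:(np.array(p,float)+.5)/6-.5+[174,150]
for B,h,pts,off in ((HB,.038,[(320,140),(375,245)],120),(SB,.028,[(597,466),(653,474)],135)):
    q=pan(W,f(pts),h,B); print(h,q.round(1),'line',ang(q[1]-q[0]).round(1),'ends',ang(q).round(1),'joint deg',(ang(q[1]-q[0])+off).round(1))
print('ticks',ang(pan(W,f([(524,315),(486,322),(451,340),(420,368),(398,406),(393,448)]),0,SB)).round(0))
E
```

```text
0.038 [[ 0.3  2.9]
 [ 5.8 23.9]] line -75.5 ends [-83.3 -76.4] joint deg 44.5
0.028 [[-1.   4.3]
 [-8.7 14.3]] line -127.5 ends [-103.2 -121.3] joint deg 7.5
ticks [134. 116.  98.  80.  62.  45.]
```

Stir reads about 7° (±4°), so I'll do one more short stroke to make sure it is on the stop.

move_arm(
  moves=[0.03,-0.005,-0.04,-0.12,0.06,0.069,-0.008,-0.08,-0.24,0.06,0.069,-0.008,-0.11,-0.36,0.06,0.069,-0.008,-0.11,-0.48,0.06,0.069,-0.008,-0.11,-0.6,0.06,0.069,-0.008,-0.11,-0.72,0.06,0.069,-0.008,-0.11,-0.84,0.06,0.069,-0.008,-0.11,-0.96,0.06,0.069,-0.008,-0.11,-1.08,0.06,0.069,-0.008,-0.11,-1.16,0.06,0.069,-0.008,-0.11,-1.16,0.06],
)

```text
clock: 6.67
tcp_pos: [0.5448, -0.2646, 0.1465]
orientation: [-0.001, 0.664, 0.748, -0.0]
wrist_force: [0.4, -0.8, -0.4]
finger_gap: 0.06
grip_force: 0.0
```

move_arm(
  moves=[0,0,-0.04,0,0.06,0,0,-0.075,0,0.06,0,0,-0.083,0,0.06,0,0,-0.083,0,0.06,0,0,-0.083,0,0.03,0,0,-0.083,0,0.03,0,0,-0.083,0,0.03,0,0,-0.083,0,0.03,0,0,-0.083,0,0.03],
  newtons=25,
)

```text
clock: 7.42
tcp_pos: [0.5461, -0.2655, 0.0675]
orientation: [0.002, 0.663, 0.749, 0.001]
wrist_force: [0.5, 1.6, 3.4]
finger_gap: 0.037
grip_force: 24.8
```

move_arm(
  moves=[0,0,0,0.1,0.03,0,0,0,0.2,0.03,0,0,0,0.3,0.03,0,0,0,0.4,0.03,0,0,0,0.5,0.03,0,0,0,0.5,0.03],
)

```text
clock: 7.92
tcp_pos: [0.5413, -0.2634, 0.0673]
orientation: [-0.003, 0.456, 0.89, -0.001]
wrist_force: [-10.7, 7.9, 15.8]
finger_gap: 0.0355
grip_force: 34.7
```

```bash
python3 -c "
from h import *
st()"
```

```text
t 7.92 tcp [ 0.5413 -0.2634  0.0673] psi 35.7 F [-10.7   7.9  15.8] T [ 1.17  2.71 -0.58] gap 0.0355 grip 34.7 J [-0.59  0.47 -0.16  0.95 -0.    0.36]
  rel heat x,y,n mm [-3.9 83.1 18.6]
  rel stir x,y,n mm [-3.9 -1.4 18.6]
```

The torque pushes back firmly against the stop. Next I'll open and lift, then work out the tilted-bar geometry for the selector.

move_arm(
  moves=[0,0,0,0,0.06,0,0,0,0,0.06,0,0,0.04,0,0.06,0,0,0.08,0.12,0.06,-0.03,-0.01,0.09,0.24,0.06,-0.06,-0.02,0.09,0.36,0.06,-0.075,-0.03,0.09,0.48,0.06,-0.075,-0.03,0.09,0.6,0.06,-0.075,-0.03,0.09,0.72,0.06,-0.075,-0.03,0.09,0.84,0.06,-0.075,-0.03,0.09,0.96,0.06,-0.075,-0.03,0.09,1.08,0.06],
)

```text
clock: 8.92
tcp_pos: [0.47, -0.2959, 0.1562]
orientation: [0.0, -0.068, 0.998, -0.001]
wrist_force: [-0.2, 0.0, -0.0]
finger_gap: 0.0601
grip_force: 0.0
```

```bash
python3 - <<'E'
from h import *
st()
# knob-out frame: for each theta, bar yaw, horizontal bar width across, lowest t along axis (TCP=HB+t n) with tips on skirt top
r=np.linspace(0,25.5,40); a=np.linspace(0,2*np.pi,180); rr,aa=np.meshgrid(r,a)
D=(rr*np.cos(aa)).ravel()[:,None]*x+(rr*np.sin(aa)).ravel()[:,None]*y+14*n
for th in (-80,-60,-40,-20,0,20,40):
    t=np.deg2rad(th); b=np.cos(t)*x-np.sin(t)*y; p=np.cross(n,b); bh=b*[1,1,0]; bh/=np.linalg.norm(bh); c=np.array([-bh[1],bh[0],0])
    cor=np.array([s*7*p+q*12*n for s in(-1,1) for q in(-1,1)]); w=np.ptp(cor@c)
    best=[]
    for g in (w,w+8):
        lo,hi=0,80
        for _ in range(30):
            m=(lo+hi)/2; d=D-m*n; hit=(abs(d@c)>g/2)&(abs(d@c)<g/2+14.5)&(abs(d@bh)<11)&(d[:,2]>-8)
            if hit.any(): lo=m
            else: hi=m
        best.append(round(m,1))
    print(th,'psi',np.rad2deg(np.arctan2(c[1],c[0])).round(1),'width',w.round(1),'t_touch',best)
for t in (28,30,32,34,36): print(t,(HB+t/1000*n).round(4))
E
```

```text
t 8.92 tcp [ 0.47   -0.2959  0.1562] psi 97.8 F [-0.2  0.  -0. ] T [0.02 0.02 0.05] gap 0.0601 grip 0.0 J [-0.71  0.31 -0.16  1.09 -0.   -0.84]
  rel heat x,y,n mm [42.   4.8 94.7]
  rel stir x,y,n mm [ 42.  -79.7  94.7]
-80 psi 104.5 width 24.0 t_touch [34.7, 36.8]
-60 psi 86.6 width 23.3 t_touch [34.9, 36.6]
-40 psi 67.3 width 21.5 t_touch [33.5, 34.8]
-20 psi 46.0 width 18.4 t_touch [30.5, 31.2]
0 psi 23.2 width 14.0 t_touch [26.4, 26.4]
20 psi 0.4 width 18.4 t_touch [30.5, 31.2]
40 psi -20.9 width 21.5 t_touch [33.5, 34.8]
28 [ 0.4644 -0.295   0.0774]
30 [ 0.464  -0.2941  0.0792]
32 [ 0.4636 -0.2931  0.0809]
34 [ 0.4632 -0.2922  0.0826]
36 [ 0.4628 -0.2913  0.0844]
```

move_arm(
  moves=[-0.006,0.0045,0,0.09,0.045,-0.006,0.0045,-0.03,0.09,0.045,-0.006,0.0045,-0.06,0.09,0.045,-0.006,0.0045,-0.068,0.09,0.045,-0.006,0.0045,-0.068,0.09,0.045,-0.006,0.0045,-0.068,0.09,0.01,-0.006,0.0045,-0.068,0.09,0.01,-0.006,0.0045,-0.068,0.09,0.01,-0.006,0.0045,-0.068,0.09,0.01,-0.006,0.0045,-0.068,0.09,0.01,-0.006,0.0045,-0.068,0.09,0.01],
  newtons=35,
)

```text
clock: 9.83
tcp_pos: [0.4652, -0.292, 0.0894]
orientation: [0.001, -0.11, 0.994, -0.002]
wrist_force: [0.7, -2.9, 6.2]
finger_gap: 0.0147
grip_force: 32.4
```

```bash
python3 -c "
from h import *
st()"
```

```text
t 9.83 tcp [ 0.4652 -0.292   0.0894] psi 102.6 F [ 0.7 -2.9  6.2] T [-0.63 -0.2  -0.02] gap 0.0147 grip 32.4 J [-0.71  0.35 -0.28  0.93 -0.   -0.93]
  rel heat x,y,n mm [ 3.9  1.9 39.6]
  rel stir x,y,n mm [  3.9 -82.6  39.6]
```

Only the top of the bar is gripped (gap 14.7 mm, so the tips are too high). I'll open, go 6 mm lower and grip again.

move_arm(
  moves=[0,0,0,0,0.035,0,0,0,0,0.035,0,-0.001,-0.003,0,0.035,0,-0.001,-0.006,0,0.035,0,-0.001,-0.006,0,0.035],
)

```text
clock: 10.25
tcp_pos: [0.463, -0.2907, 0.0804]
orientation: [-0.001, -0.11, 0.994, 0.001]
wrist_force: [0.4, -0.3, -1.3]
finger_gap: 0.0353
grip_force: 0.0
```

move_arm(
  moves=[0,0,0,0,0.01,0,0,0,0,0.01,0,0,0,0,0.01,0,0,0,0,0.01,0,0,0,0,0.01],
)

```text
clock: 10.67
tcp_pos: [0.4645, -0.2945, 0.0824]
orientation: [0.0, -0.109, 0.994, -0.003]
wrist_force: [-1.4, -7.0, -1.0]
finger_gap: 0.0178
grip_force: 32.5
```

```bash
python3 -c "
from h import *
st()"
```

```text
t 10.67 tcp [ 0.4645 -0.2945  0.0824] psi 102.5 F [-1.4 -7.  -1. ] T [-1.82  0.   -0.03] gap 0.0178 grip 32.5 J [-0.71  0.36 -0.29  0.92 -0.   -0.93]
  rel heat x,y,n mm [ 2.1  0.3 32.5]
  rel stir x,y,n mm [  2.1 -84.2  32.5]
```

move_arm(
  moves=[0.0008,-0.0018,-0.0035,0,0.01,0.0008,-0.0018,-0.0035,0,0.01,0.0008,-0.0018,-0.0035,0,0.01],
)

```text
clock: 10.92
tcp_pos: [0.4651, -0.2958, 0.0798]
orientation: [0.0, -0.109, 0.994, -0.003]
wrist_force: [-3.5, -2.7, 9.1]
finger_gap: 0.0183
grip_force: 35.1
```

```bash
python3 -c "
from h import *
st()"
```

```text
t 10.92 tcp [ 0.4651 -0.2958  0.0798] psi 102.5 F [-3.5 -2.7  9.1] T [-1.12  0.65 -0.04] gap 0.0183 grip 35.1 J [-0.71  0.36 -0.29  0.91 -0.   -0.93]
  rel heat x,y,n mm [ 2.1  0.3 29.6]
  rel stir x,y,n mm [  2.1 -84.2  29.6]
```

move_arm(
  moves=[0.0008,-0.0018,-0.0035,0,0.01,0.0008,-0.0018,-0.0035,0,0.01,0.0008,-0.0018,-0.0035,0,0.01],
)

```text
clock: 11.17
tcp_pos: [0.4658, -0.2975, 0.0767]
orientation: [0.0, -0.109, 0.994, -0.003]
wrist_force: [-4.6, -2.3, 11.8]
finger_gap: 0.0182
grip_force: 35.7
```

```bash
python3 -c "
from h import *
st()"
```

```text
t 11.17 tcp [ 0.4658 -0.2975  0.0767] psi 102.5 F [-4.6 -2.3 11.8] T [-0.85  0.82 -0.04] gap 0.0182 grip 35.7 J [-0.71  0.37 -0.29  0.91 -0.   -0.93]
  rel heat x,y,n mm [ 2.1  0.3 25.9]
  rel stir x,y,n mm [  2.1 -84.2  25.9]
```

The spring force rises as the text says it should (7.3 → 10 N along the axis). Pushing on to the stop.

move_arm(
  moves=[0.0005,-0.0011,-0.0022,0,0.01,0.0006,-0.0014,-0.0026,0,0.01,0.0006,-0.0014,-0.0026,0,0.01],
)

```text
clock: 11.42
tcp_pos: [0.4661, -0.2981, 0.0754]
orientation: [0.0, -0.11, 0.994, -0.002]
wrist_force: [-7.6, 0.4, 21.2]
finger_gap: 0.0182
grip_force: 38.3
```

```bash
python3 -c "
from h import *
s=st(); print(s['wrist_force']@n)"
```

```text
t 11.42 tcp [ 0.4661 -0.2981  0.0754] psi 102.6 F [-7.6  0.4 21.2] T [-0.08  1.49 -0.05] gap 0.0182 grip 38.3 J [-0.71  0.37 -0.29  0.91 -0.   -0.93]
  rel heat x,y,n mm [ 2.1  0.3 24.5]
  rel stir x,y,n mm [  2.1 -84.2  24.5]
20.04024290081394
```

Hard stop reached at 20 N. Turning clockwise in small, checked steps.

move_arm(
  moves=[0,0,0,-0.08,0.01,0,0,0,-0.16,0.01,0,0,0,-0.24,0.01,0,0,0,-0.31,0.01,0,0,0,-0.31,0.01],
)

```text
clock: 11.83
tcp_pos: [0.4665, -0.2978, 0.0754]
orientation: [0.001, 0.046, 0.999, -0.002]
wrist_force: [-6.6, 1.7, 20.8]
finger_gap: 0.0181
grip_force: 35.3
```

```bash
python3 -c "
from h import *
s=st(); print(s['wrist_force']@n)"
```

```text
t 11.83 tcp [ 0.4665 -0.2978  0.0754] psi 84.7 F [-6.6  1.7 20.8] T [-0.01  0.98  0.07] gap 0.0181 grip 35.3 J [-0.71  0.37 -0.29  0.9  -0.   -0.62]
  rel heat x,y,n mm [ 1.9  0.8 24.5]
  rel stir x,y,n mm [  1.9 -83.7  24.5]
20.05537538489274
```

move_arm(
  moves=[0,0,0,-0.08,0.01,0,0,0,-0.16,0.01,0,0,0,-0.24,0.01,0,0,0,-0.32,0.01,0,0,0,-0.4,0.01,0,0,0,-0.48,0.01,0,0,0,-0.56,0.01,0,0,0,-0.56,0.01],
)

```text
clock: 12.5
tcp_pos: [0.4663, -0.2974, 0.0748]
orientation: [0.001, 0.321, 0.947, -0.001]
wrist_force: [-5.5, 3.0, 18.5]
finger_gap: 0.0152
grip_force: 35.0
```

```bash
python3 -c "
from h import *
s=st(); print(s['wrist_force']@n)"
```

```text
t 12.5 tcp [ 0.4663 -0.2974  0.0748] psi 52.6 F [-5.5  3.  18.5] T [ 0.06  1.06 -0.16] gap 0.0152 grip 35.0 J [-0.71  0.37 -0.29  0.9  -0.   -0.06]
  rel heat x,y,n mm [ 1.2  0.7 24.2]
  rel stir x,y,n mm [  1.2 -83.8  24.2]
18.468627828154556
```

move_arm(
  moves=[0,0,0,-0.08,0.01,0,0,0,-0.16,0.01,0,0,0,-0.24,0.01,0,0,0,-0.32,0.01,0,0,0,-0.4,0.01,0,0,0,-0.48,0.01,0,0,0,-0.56,0.01,0,0,0,-0.56,0.01],
)

```text
clock: 13.17
tcp_pos: [0.4669, -0.2969, 0.0741]
orientation: [0.001, 0.57, 0.822, 0.0]
wrist_force: [-2.0, 2.9, 11.6]
finger_gap: 0.0134
grip_force: 34.6
```

```bash
python3 -c "
from h import *
s=st(); print(s['wrist_force']@n)"
```

```text
t 13.17 tcp [ 0.4669 -0.2969  0.0741] psi 20.5 F [-2.   2.9 11.6] T [0.32 0.18 0.13] gap 0.0134 grip 34.6 J [-0.71  0.37 -0.29  0.9   0.    0.5 ]
  rel heat x,y,n mm [ 0.7  1.6 23.7]
  rel stir x,y,n mm [  0.7 -82.9  23.7]
11.778251773154857
```

The axial force has dropped to about the spring force. I'll press 2 mm more before turning on.

move_arm(
  moves=[0.0004,-0.0009,-0.0017,0,0.01,0.0004,-0.0009,-0.0017,0,0.01],
  newtons=45,
)

```text
clock: 13.33
tcp_pos: [0.467, -0.2969, 0.074]
orientation: [0.001, 0.568, 0.823, 0.0]
wrist_force: [-7.5, 7.4, 25.6]
finger_gap: 0.0124
grip_force: 49.9
```

```bash
python3 -c "
from h import *
s=st(); print(s['wrist_force']@n)"
```

```text
t 13.33 tcp [ 0.467  -0.2969  0.074 ] psi 20.7 F [-7.5  7.4 25.6] T [1.29 1.03 0.18] gap 0.0124 grip 49.9 J [-0.71  0.38 -0.29  0.9   0.    0.5 ]
  rel heat x,y,n mm [ 0.7  1.6 23.6]
  rel stir x,y,n mm [  0.7 -82.9  23.6]
27.02316452275322
```

move_arm(
  moves=[0,0,0,-0.08,0.01,0,0,0,-0.16,0.01,0,0,0,-0.24,0.01,0,0,0,-0.32,0.01,0,0,0,-0.4,0.01,0,0,0,-0.45,0.01,0,0,0,-0.45,0.01],
)

```text
clock: 13.92
tcp_pos: [0.468, -0.2976, 0.0731]
orientation: [0.002, 0.738, 0.675, 0.001]
wrist_force: [-3.3, 4.2, 15.6]
finger_gap: 0.0131
grip_force: 92.0
```

```bash
python3 -c "
from h import *
s=st(); print(s['wrist_force']@n)"
```

```text
t 13.92 tcp [ 0.468  -0.2976  0.0731] psi -5.1 F [-3.3  4.2 15.6] T [ 0.62 -0.36  0.51] gap 0.0131 grip 92.0 J [-0.71  0.38 -0.29  0.9   0.    0.95]
  rel heat x,y,n mm [ 1.1  2.3 22.4]
  rel stir x,y,n mm [  1.1 -82.2  22.4]
16.05383557903445
```

move_arm(
  moves=[0.0002,-0.0005,-0.0009,0,0.01,0.0002,-0.0005,-0.0009,-0.05,0.01,0.0002,-0.0005,-0.0009,-0.1,0.01,0.0002,-0.0005,-0.0009,-0.15,0.01,0.0002,-0.0005,-0.0009,-0.15,0.01],
  newtons=30,
)

```text
clock: 14.33
tcp_pos: [0.4689, -0.2977, 0.0732]
orientation: [0.002, 0.786, 0.618, 0.002]
wrist_force: [-4.1, 7.1, 21.9]
finger_gap: 0.0131
grip_force: 107.0
```

```bash
python3 - <<'E'
from h import *
s=st(); print(s['wrist_force']@n)
c=cam('side','side3'); d=cam('scene','scene3')
b=cv2.resize(c['pixels'][205:270,180:270,::-1],None,fx=6,fy=6,interpolation=cv2.INTER_CUBIC)
cv2.imwrite('pics/zoom4.png',b)
E
```

```text
t 14.33 tcp [ 0.4689 -0.2977  0.0732] psi -13.7 F [-4.1  7.1 21.9] T [ 1.25 -0.74  0.91] gap 0.0131 grip 107.0 J [-0.71  0.38 -0.29  0.9   0.    1.1 ]
  rel heat x,y,n mm [ 1.5  3.  22.2]
  rel stir x,y,n mm [  1.5 -81.5  22.2]
22.98788756526101
```

View pics/zoom4.png

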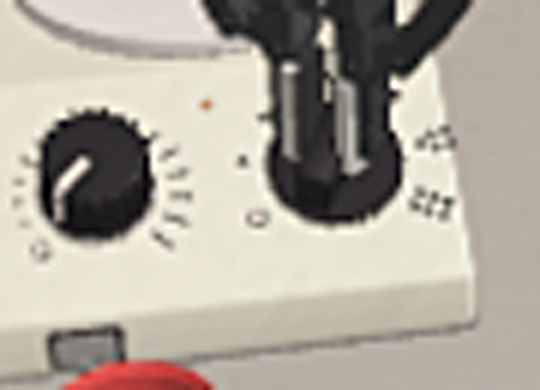

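The stir pointer points at its ring. The bar's tail faces the front between the fingers, with the fingers wedging (107 N) as the bar tilts in them. The fingertips already bear on the skirt, so I'll loosen the fingers and keep the push.

move_arm(
  moves=[0,0,0,0,0.016,0,0,0,0,0.018,0,0,0,0,0.02,0,0,0,0,0.02],
  newtons=30,
)

```text
clock: 14.77
tcp_pos: [0.4673, -0.2976, 0.0712]
orientation: [0.001, 0.786, 0.618, 0.001]
wrist_force: [-1.2, 3.1, 10.4]
finger_gap: 0.0198
grip_force: 5.9
```

```bash
python3 - <<'E'
from h import *
s=st(); print(s['wrist_force']@n)
E
```

```text
t 14.77 tcp [ 0.4673 -0.2976  0.0712] psi -13.7 F [-1.2  3.1 10.4] T [0.61 0.17 0.01] gap 0.0198 grip 5.9 J [-0.71  0.38 -0.29  0.9   0.    1.1 ]
  rel heat x,y,n mm [-0.1  1.6 20.8]
  rel stir x,y,n mm [ -0.1 -82.9  20.8]
10.657241058784585
```

move_arm(
  moves=[0.0003,-0.0007,-0.0013,0,0.02,0.0006,-0.0014,-0.0026,0,0.02,0.0006,-0.0014,-0.0026,0,0.02],
)

```text
clock: 15.02
tcp_pos: [0.4678, -0.298, 0.07]
orientation: [0.0, 0.786, 0.618, 0.001]
wrist_force: [-4.2, 8.5, 24.3]
finger_gap: 0.0199
grip_force: 15.0
```

```bash
python3 - <<'E'
from h import *
s=st(); print(s['wrist_force']@n)
E
```

```text
t 15.02 tcp [ 0.4678 -0.298   0.07  ] psi -13.6 F [-4.2  8.5 24.3] T [1.64 0.79 0.12] gap 0.0199 grip 15.0 J [-0.71  0.38 -0.29  0.9   0.    1.1 ]
  rel heat x,y,n mm [-0.1  1.9 19.5]
  rel stir x,y,n mm [ -0.1 -82.6  19.5]
25.75196321730891
```

move_arm(
  moves=[0,0.0002,0.0004,-0.05,0.02,-0.0001,0.0004,0.0008,-0.1,0.02,-0.0002,0.0005,0.0009,-0.15,0.02,-0.0002,0.0005,0.0009,-0.15,0.02],
)

```text
clock: 15.35
tcp_pos: [0.4681, -0.298, 0.0707]
orientation: [0.001, 0.831, 0.557, 0.002]
wrist_force: [-4.1, 7.1, 20.0]
finger_gap: 0.0201
grip_force: 18.4
```

```bash
python3 - <<'E'
from h import *
s=st(); print(s['wrist_force']@n)
c=cam('side','side4'); d=cam('scene','scene4')
f=lambda p,v,u:cv2.resize(p[v:v+60,u:u+66,::-1],None,fx=6,fy=6,interpolation=cv2.INTER_CUBIC)
cv2.imwrite('pics/zoom5.png',np.hstack([f(c['pixels'],205,205),f(d['pixels'],190,175)]))
E
```

```text
t 15.35 tcp [ 0.4681 -0.298   0.0707] psi -22.3 F [-4.1  7.1 20. ] T [1.31 0.26 0.15] gap 0.0201 grip 18.4 J [-0.71  0.38 -0.29  0.9   0.    1.25]
  rel heat x,y,n mm [ 0.3  2.2 20. ]
  rel stir x,y,n mm [  0.3 -82.3  20. ]
21.40522437834647
```

View pics/zoom5.png

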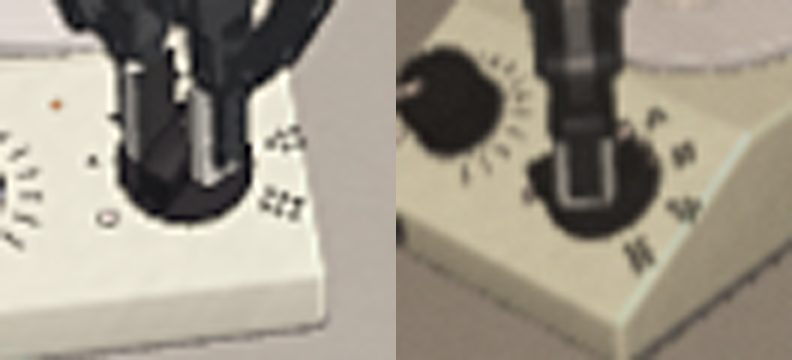

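The tail end shows between the fingers at left-crop (165,160), and the yaw agrees with θ≈40°. I'll loosen the fingers and rise along the knob axis so it springs out.

move_arm(
  moves=[0,0,0,0,0.026,0,0,0,0,0.026,-0.0008,0.0018,0.0035,0,0.026,-0.0016,0.0037,0.0069,0,0.026,-0.0024,0.0055,0.0104,0,0.026,-0.0024,0.0055,0.0104,0,0.03,-0.0024,0.0055,0.0104,0,0.03],
)

```text
clock: 16.03
tcp_pos: [0.4646, -0.293, 0.0784]
orientation: [-0.0, 0.83, 0.557, 0.0]
wrist_force: [-1.8, 1.9, 4.2]
finger_gap: 0.0304
grip_force: 2.9
```

```bash
python3 - <<'E'
from h import *
s=st(); print(s['wrist_force']@n)
E
```

```text
t 16.03 tcp [ 0.4646 -0.293   0.0784] psi -22.3 F [-1.8  1.9  4.2] T [0.39 0.18 0.06] gap 0.0304 grip 2.9 J [-0.71  0.37 -0.29  0.91  0.    1.25]
  rel heat x,y,n mm [-1.1  0.9 29.7]
  rel stir x,y,n mm [ -1.1 -83.6  29.7]
4.9040212231442935
```

move_arm(
  moves=[-0.0008,0.0018,0.0035,0,0.03,-0.001,0.0023,0.006,0,0.035,-0.001,0.0023,0.02,0,0.035,-0.001,0.003,0.05,0,0.035,0.0,0.01,0.09,0,0.05,0.01,0.03,0.13,0.12,0.06,0.01,0.035,0.16,0.24,0.06,0.01,0.035,0.185,0.36,0.06,0.01,0.035,0.185,0.48,0.06,0.01,0.035,0.185,0.6,0.06,0.01,0.035,0.185,0.72,0.06,0.01,0.035,0.185,0.84,0.06],
)

```text
clock: 17.03
tcp_pos: [0.4748, -0.2586, 0.2633]
orientation: [0.0, 0.529, 0.849, -0.0]
wrist_force: [-0.0, -0.9, 0.4]
finger_gap: 0.0599
grip_force: 0.0
```

move_arm(
  moves=[0,0,0,0.12,0.06,0,0,0,0.24,0.06,0,0,0,0.36,0.06,0,0,0,0.48,0.06,0,0,0,0.6,0.06,0,0,0,0.72,0.06,0,0,0,0.82,0.06,0,0,0,0.82,0.06],
)

```text
clock: 17.7
tcp_pos: [0.4747, -0.2586, 0.263]
orientation: [-0.0, 0.148, 0.989, 0.0]
wrist_force: [-0.2, 0.2, 0.1]
finger_gap: 0.0598
grip_force: 0.0
```

```bash
python3 - <<'E'
from h import *
st()
c=cam('wrist','wrist5'); ctr=proj(c,[mid])[0].astype(int)
u,v=ctr-[65,55]; z=cv2.resize(c['pixels'][v:v+100,u:u+130,::-1],None,fx=6,fy=6,interpolation=cv2.INTER_CUBIC); cv2.imwrite('pics/zoom6.png',z); print(u,v)
E
```

```text
t 17.7 tcp [ 0.4747 -0.2586  0.263 ] psi 72.9 F [-0.2  0.2  0.1] T [-0.04 -0.01 -0.05] gap 0.0598 grip 0.0 J [-0.65  0.24  0.01  1.34 -0.   -0.35]
  rel heat x,y,n mm [ 67.3  23.8 203.4]
  rel stir x,y,n mm [ 67.3 -60.7 203.4]
174 148
```

View pics/zoom6.png

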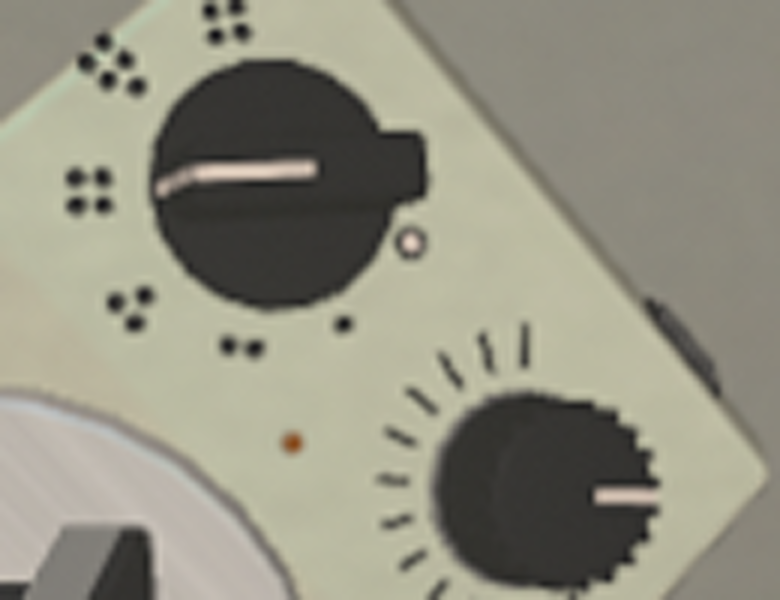

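The heat pointer (158,190)…(315,167) is at four dots, and the stir pointer runs (597,495)→(657,497). Checking angles, push depth and beaker position.

```bash
python3 - <<'E'
from h import *
W=pickle.load(open('pics/wrist5.pkl','rb'))
f=lambda p:(np.array(p,float)+.5)/6-.5+[174,148]
for B,h,pts,off in ((HB,.038,[(315,167),(195,174)],120),(HB,.0305,[(315,167),(195,174)],120),(SB,.028,[(597,495),(657,497)],135)):
    q=pan(W,f(pts),h,B); e=(q[1]-q[0])/np.linalg.norm(q[1]-q[0]); print(h,q.round(1),'perp',(q[0,0]*e[1]-q[0,1]*e[0]).round(1),'joint deg',(ang(q[1]-q[0])+off).round(1))
for n_ in ('scene','side'):
    a=pickle.load(open(f'pics/{n_}0.pkl','rb'))['pixels'].astype(int); c=cam(n_)['pixels'].astype(int)
    u,v,w,h=(208,155,35,42) if n_=='scene' else (195,160,32,48)
    d=abs(a-c)[v:v+h,u:u+w].max(2); print(n_,'beaker-region changed px',(d>30).sum(),'of',d.size)
st()
E
```

```text
0.038 [[  0.5   1.6]
 [ 18.  -12.2]] perp -1.6 joint deg 158.2
0.0305 [[ -1.8   2.4]
 [ 16.1 -11.7]] perp -0.8 joint deg 158.2
0.028 [[-0.7  3.8]
 [-9.8 13.6]] perp 2.0 joint deg 2.3
scene beaker-region changed px 0 of 1470
side beaker-region changed px 0 of 1536
t 17.85 tcp [ 0.4747 -0.2584  0.2631] psi 72.7 F [ 0.1 -0.7 -0.2] T [-0.01 -0.02 -0.02] gap 0.0602 grip 0.0 J [-0.65  0.24  0.01  1.34  0.   -0.34]
  rel heat x,y,n mm [ 67.2  23.8 203.5]
  rel stir x,y,n mm [ 67.2 -60.7 203.5]
```

The pointer geometry fits the knob being out: the push-in hypothesis misses by 4 mm. Heat is about 158° (target 160°), stir is at its stop and the beaker hasn't moved. Handing in.

```bash
python3 -c "
from h import *
print(env.hand_in())"
```

```text
the job is handed in; nothing more can be done
None
```

I handed the job in with the stirring knob at its off stop, the heat selector sprung out at four dots and the beaker unmoved, all by my own camera and force readings; the hand-in gave no verdict.

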